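# Find and mark the balance point of a loaded cable trunking

## Task

Find where this loaded trunking balances, so that it can be hung from one saddle: slide it along the stand by pushing its end, gently and without lifting it, until it tips up off the low rest and lies level by itself on the fulcrum. Then mark the balance point: gently set the steel saddle clip astride the trunking, square and fully down, centred right above the fulcrum, and let go, with the trunking still balanced level. Leave the other things on the bench alone.

Things in the scene. Friction and masses are not known exactly. Their poses are not given: they have to be found in the camera images.
- stand: Steel balancing stand fixed to the bench: a base plate (300 x 70 x 10 mm) with a fulcrum post in the middle (x = 0) and two U-shaped rests at x = -120 and +120 mm. Origin: centre of the base's underside. x along the trunking, z up.
- fulcrum (a point): Centre of the fulcrum's flat top, axes as the stand's. The top is 16 mm long along x and 44 mm wide, 60 mm above the bench. The trunking lies level and stays so while its balance point is above these 16 mm; pushed farther along +x it tips down on the far rest.
- rest_low (a point): Middle of the floor of the U-shaped rest at the stand's x = -120 mm, where the trunking leans at the start; the rest at +120 mm is alike. Floors 51 mm above the bench (9 mm below the fulcrum's top), 12 mm thick along x; side cheeks 35 mm apart inside, 59 mm outside, rising 30 mm above the floor, keep the trunking in line.
- trunking: Closed grey plastic trunking, white lid and end caps, 420 mm long (x), 30 x 30 mm. Origin: centre of its underside at mid length; x as the stand's, z up. About 0.6 kg, loaded unevenly: the balance point lies unseen up to 40 mm either side of mid length. At the start mid length is 60 to 75 mm to the -x side of the fulcrum, so it leans (0.08 rad) on the rest at -x, +x end up.
- push_end (a point): Middle of the trunking's -x end face, the low end at the start, where it is pushed along the stand's +x. It slides under some 2 to 8 N. While something presses on this end, friction there can keep the trunking from tipping up: take the push away to see how it really lies. Tipping up level raises this end by up to 22 mm.
- saddle: Steel saddle clip, an upturned U standing on its two legs on the bench, beside the stand, away from the robot. Origin: centre of its foot plane; x along the trunking when fitted. 20 mm along x, 46 mm along y; legs 22 mm long, 4 mm thick, 38 mm apart inside (4 mm spare each side of the trunking). 50 g. Seated, its feet are 8 mm above the trunking's underside.
- fin (a point): Middle of the saddle's upright grip fin, 41 mm above its feet. The fin is 22 mm along x, 10 mm thick along y and stands from 26 mm (top of the 4 mm roof) to 56 mm above the feet.
- junction_box: Bystander: open grey plastic junction box, 80 x 80 x 40 mm. Origin: centre of its underside.
- cover_frame: Bystander: flat square grey plastic frame, 86 mm across, 10 mm thick. Origin: centre of its underside.
- screwdriver: Bystander: screwdriver lying on the bench beyond the stand. Origin: centre of its underside.
- terminal_strip: Bystander: white terminal strip, 60 x 18 x 20 mm. Origin: centre of its underside.
- tape_roll: Bystander: black roll of tape lying flat, 76 mm across, 19 mm high. Origin: centre of its underside.
- conduit_end: Bystander: short white tube standing upright, 64 mm across, 40 mm high. Origin: centre of its underside.
There are look-alikes about, which are no part of the job. What is meant by the saddle is not turquoise, and is the smaller of those in its own colour.

How it is judged:
On the way, in this order (a step that is already met when the one before it is completed fails the run):
1. the trunking lies level by itself on the fulcrum, nothing touching it, the saddle not yet on it (angle between trunking's own z axis and vertical below 0.03 rad and z of trunking in the frame of fulcrum between -0.004 and 0.004 m and y of trunking in the frame of fulcrum between -0.008 and 0.008 m and contact force between the fingers and trunking below 0.1 N and linear speed of trunking below 0.01 m/s and horizontal distance between saddle and fulcrum above 0.06 m), for 0.4 s.
2. the saddle sits astride the trunking, released, above the fulcrum, the trunking still level (angle between trunking's own z axis and vertical below 0.03 rad and z of trunking in the frame of fulcrum between -0.004 and 0.004 m and y of trunking in the frame of fulcrum between -0.008 and 0.008 m and contact force between the fingers and trunking below 0.1 N and linear speed of each of trunking, saddle below 0.01 m/s and x of saddle in the frame of fulcrum between -0.007 and 0.007 m and y of saddle in the frame of trunking between -0.007 and 0.007 m and z of saddle in the frame of trunking between 0.004 and 0.0115 m and angle between saddle's own z axis and vertical below 0.08 rad and angle between the x axis of saddle and the x axis of trunking, either way round below 0.25 rad and contact force between the fingers and saddle below 0.1 N), for 0.3 s.
At the end, for the whole second after the job is handed in: Trunking free and level (0.03 rad) on the fulcrum; saddle fully down astride it (feet 4 to 11.5 mm above its underside, upright to 0.08 rad, square to 0.25 rad), centred within 7 mm of the fulcrum along the stand and of the trunking across it; both at rest, untouched (all of step 2).
It fails at once if the robot pushes or presses the trunking harder than 20 N (contact force between the fingers and trunking above 20 N).
It fails at once if the trunking, with or through the saddle, is pressed on the stand harder than 40 N (contact force between trunking and stand above 40 N).
It fails at once if the trunking is lifted (its middle more than 25 mm above the fulcrum's top) (z of trunking in the frame of fulcrum above 0.025 m).
It fails at once if a bystander is moved more than 30 mm (distance of any of junction_box, cover_frame, screwdriver, terminal_strip, tape_roll, conduit_end from where it was at the start of the episode above 0.03 m).
It also fails if it takes over 72 s, if anything falls off the work surface, if the arm or the gripper's body presses on something with over 40 N, if the wrist force passes 120 N, or if a joint passes its speed limit or range.

## Robot

A 6-joint arm with a two-finger parallel gripper is mounted at the origin on the work surface. World frame = base frame: x ahead of the robot, y to its left, z up, the work surface at z = 0. Lengths are in m, angles in rad, forces in N, time in s.
With the tool pointing down it reaches from about 0.35 to 0.8 m from the base axis. Payload 7.3 kg.
Tool frame: the origin (TCP) lies between the finger pads; the fingertips stand 25 mm ahead of it and the grasp point (between the pads) lies 6 mm ahead of it (r.tip_extent is the distance from the TCP to the fingertips, in m); z points along the fingers, y is the direction in which the jaws open and shut (so a half turn about z gives the same grasp; the last joint's range is limited). The gripper opens to 85 mm and grips with 20 to 120 N. Pads are 22 mm wide; open, the fingers measure 114 mm over their backs; the gripper's body (76 mm by 85 mm) begins 54 mm behind the grasp point. The pads swing forward as they close: fully open they stand 13 mm farther back than shut.
Start: joints at [-1.449, 0.342, 1.524, -0, 1.275, -0.146], TCP at [0.139, -0.506, 0.256] pointing down, gripper open.
Joint ranges: [-2.53, 2.53], [-0.77, 2.02], [0.04, 2.7], [-1, 4.14], [0.28, 2.66], [-3.11, 3.11]. Speed limits (rad/s): [2.57, 2.57, 3.14, 3.14, 3.14, 3.14].

## Interface

Orientations are given as a unit quaternion [x, y, z, w].
In Python, from workcell import r, command_gripper, optics gives the robot as it stands. The module is installed in compiled form; this text tells all that it offers. Calls block until the motion is done:
- r.reach(position, orientation): joint-space move of the TCP to a pose.
- r.move_straight(position, orientation=None, speed=0.15, max_force=None): straight line of the TCP; orientation=None keeps the orientation; speed is the mean speed in m/s. With max_force (N) it stops when the force on the tool has changed by that much, and returns True; else False.
- r.movej(angles): joint-space move.
- command_gripper(opening, force=None): finger opening in m; force is the grip in N (None keeps the last); returns when the fingers have stopped.
- r.hold(seconds).
- r.solve_ik(position, orientation): joint angles nearest the present ones, or None.
- r.read_state(): the state.
- optics.get_image(name): name is "scene" or "top" or "wrist"; returns (picture, depth): 480x640x3 uint8, red, green, blue; 480x640 float32, m along the optical axis (not along the pixel's ray), 0 where there is no reading.
- optics.camera_model(name): a dict with "K" (3x3 intrinsics, pixels), "R" (3x3) and "t" (3): a world point X has camera coordinates R X + t; the wrist camera has in their place "tool_from_camera" (4x4, takes a point from camera to tool coordinates, whose origin is the TCP and whose axes are the flange's). Camera axes: x right, y down, z forward; pixel columns grow to the right and rows downward; lengths in m; the calibration is good to about 2 mm. A picture is of the moment at which its call begins: read the wrist's pose just before it. camera_model takes no time and is no camera call.
A pose or a line that the arm cannot do raises r.PlanningError and nothing moves.
- r.finish_job(): hands the job in, once; it reports no verdict.
The state is a dict: "time_s": time; "joint_positions": joint angles; "dq": joint speeds; "tau": joint torques, N m; "eef_pos": TCP position; "eef_rot": TCP orientation; "contact_force": force on the tool from outside, world axes, zero at the start; "torque": the same for the moment, N m; "grip_width": finger opening in m.
Only numpy, scipy, OpenCV 4.12 (cv2) and the standard library are available. Lean on these libraries where they do the work, as an engineer would, in place of code of your own. Each camera call takes 0.05 s, during which the arm holds its last target.

## Working session

There is one attempt and no reset: what is moved stays moved. The work goes in short steps, each a Python script; the robot and the scene stay as the last script left them, time stands still between calls to the robot, and variables do not carry over. Pictures are saved under pics/ and viewed, and the job is handed in when it is done.

```bash
mkdir -p pics && cat > h.py <<'E'
import numpy as np, cv2
from workcell import r, command_gripper, optics
from scipy.spatial.transform import Rotation as Rn
def save(n,im): cv2.imwrite('pics/%s.png'%n, cv2.cvtColor(im,cv2.COLOR_RGB2BGR))
def world(name,depth):
    c=optics.camera_model(name); K=np.array(c['K']); 
    v,u=np.mgrid[0:480,0:640]
    P=np.stack([(u-K[0,2])/K[0,0]*depth,(v-K[1,2])/K[1,1]*depth,depth],-1)
    return (P-np.array(c['t']))@np.array(c['R'])
E
python3 - <<'E'
from h import *
for n in ('scene','top'):
    im,d=optics.get_image(n); save(n+'0',im); np.savez(n+'0.npz',im=im,d=d)
    c=optics.camera_model(n); print(n,c['K'],c['R'],c['t'])
print(optics.camera_model('wrist')); s=r.read_state(); print(s)
E
```

```text
scene [[525.70046886   0.         326.70993263]
 [  0.         525.70046886 252.85199836]
 [  0.           0.           1.        ]] [[-8.50351768e-01  5.26214453e-01 -4.69611499e-04]
 [ 2.98741833e-01  4.82025620e-01 -8.23653215e-01]
 [-4.33191862e-01 -7.00535260e-01 -5.67093608e-01]] [ 0.50869886 -0.09123083  1.40834921]
top [[433.01640354   0.         314.02661973]
 [  0.         433.01640354 233.49043976]
 [  0.           0.           1.        ]] [[-0.01500068 -0.99962927 -0.02272228]
 [-0.99719983  0.01662157 -0.07291243]
 [ 0.07326308  0.02156492 -0.99707947]] [0.02339056 0.60811231 1.19171273]
{'K': array([[350.37792144,   0.        , 315.40401288],
       [  0.        , 350.37792144, 236.18332562],
       [  0.        ,   0.        ,   1.        ]]), 'tool_from_camera': array([[-6.24737374e-04, -9.48521495e-01, -3.16712146e-01,
         8.09640474e-02],
       [ 9.99999656e-01, -7.65158526e-04,  3.19003079e-04,
        -2.27890065e-05],
       [-5.44916276e-04, -3.16711837e-01,  9.48521647e-01,
        -1.19588105e-01],
       [ 0.00000000e+00,  0.00000000e+00,  0.00000000e+00,
         1.00000000e+00]])}
{'time_s': 0.1, 'joint_positions': array([-1.44898545e+00,  3.42647536e-01,  1.52490366e+00,  2.73335638e-05,
        1.27542103e+00, -1.46022271e-01]), 'dq': array([ 0.00168424, -0.00163584, -0.00111583,  0.00016634,  0.00021196,
        0.00116071]), 'tau': array([ 3.47276240e-03, -4.34444118e+01, -2.46491933e+01, -1.20823906e-04,
        4.70461251e-03,  5.09849656e-06]), 'eef_pos': array([ 0.1389155 , -0.50595584,  0.25570452]), 'eef_rot': array([ 9.91046865e-01,  1.33512681e-01,  2.14213599e-05, -6.89578459e-04]), 'contact_force': array([ 0.09843638, -0.33819974,  0.20471733]), 'torque': array([-0.00520988, -0.00271478,  0.0007831 ]), 'grip_width': 0.08502848219816377}
```

View pics/scene0.png

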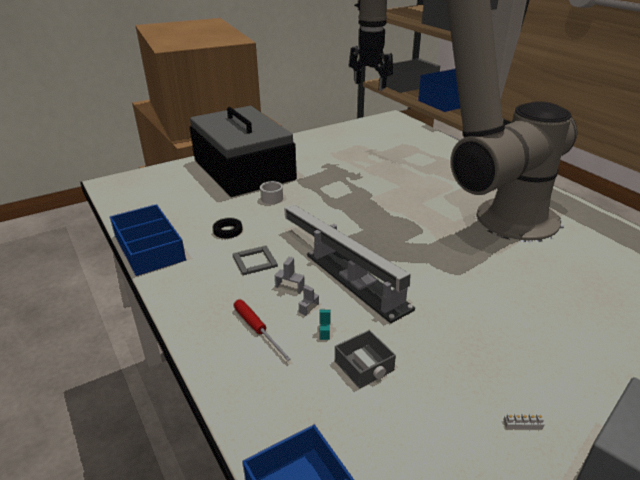

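View pics/top0.png

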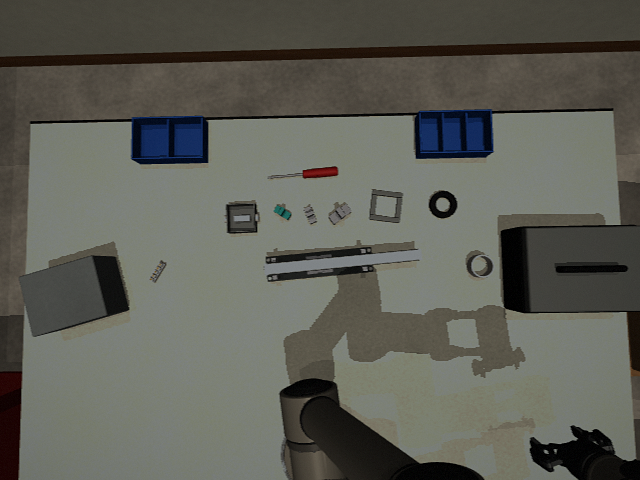

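```bash
python3 - <<'E'
from h import *
s=np.load('scene0.npz');t=np.load('top0.npz')
save('crop_s',cv2.resize(s['im'][180:380,200:440],None,fx=3,fy=3,interpolation=cv2.INTER_CUBIC)[:600])
save('crop_t',cv2.resize(t['im'][180:300,220:440],None,fx=3.6,fy=3.6,interpolation=cv2.INTER_CUBIC))
E
```

```text
(no output)
```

View pics/crop_s.png

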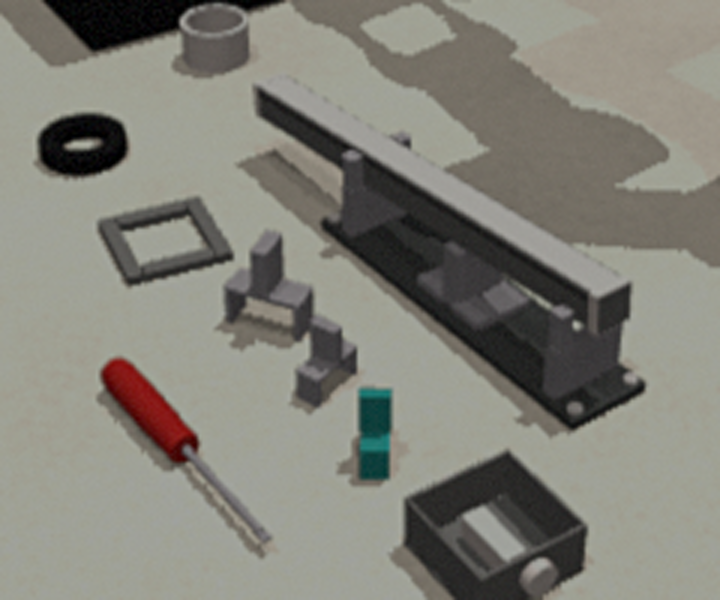

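View pics/crop_t.png

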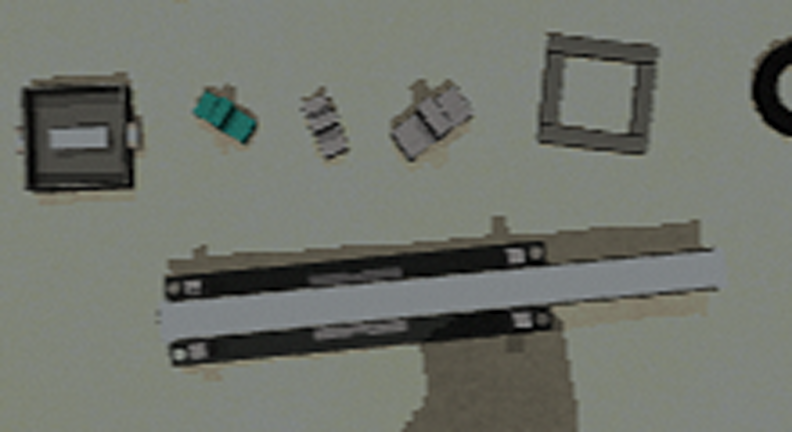

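The crops show three upturned-U clips: turquoise at top (283,212), small grey at (310,214) and larger grey at (340,212). The job's saddle is the small grey one, since it isn't turquoise and is the smaller of the two greys. In the top view the trunking runs from (265,269) to (420,255). Its long overhang is to the right, towards world -y, so that is the push end.

```bash
python3 - <<'E'
from h import *
t=np.load('top0.npz'); W=world('top',t['d']); im=t['im']
# saddle-ish objects and trunking via height
roi=np.zeros((480,640),bool); roi[190:300,215:470]=1
m=(W[...,2]>0.012)&roi
n,l,st,ce=cv2.connectedComponentsWithStats(m.astype(np.uint8))
for i in range(1,n):
    if st[i,4]<15: continue
    p=W[l==i]; rc=cv2.minAreaRect(p[:,:2].astype(np.float32)*1000)
    print(i,ce[i].round(),st[i],'z',np.percentile(p[:,2],[5,50,98]).round(3),rc)
# trunking top
g=(W[...,2]>0.083)&(W[...,2]<.125)&roi; g[:238]=0
p=W[g]; rc=cv2.minAreaRect(p[:,:2].astype(np.float32)*1000); print('trunk',len(p),rc)
vx=cv2.fitLine(p[:,:3].astype(np.float32),cv2.DIST_HUBER,0,.01,.01).ravel(); print(vx)
q=(p[:,:2]-vx[3:5])@vx[:2]; print(q.min(),q.max()); 
# base plate dark
b=(W[...,2]<0.02)&roi&(im.max(-1)<60); b[:240]=0
n,l,st,ce=cv2.connectedComponentsWithStats(b.astype(np.uint8))
for i in range(1,n):
    if st[i,4]>60: print(ce[i],st[i],cv2.minAreaRect(W[l==i][:,:2].astype(np.float32)*1000))
bp=W[b]; print('base',len(bp),cv2.minAreaRect(bp[:,:2].astype(np.float32)*1000))
s=np.load('scene0.npz'); WS=world('scene',s['d'])
for uv in [(286,210),(408,275),(405,285)]: print(uv,WS[uv[1],uv[0]])
E
```

```text
8 [444. 204.] [430 191  28  27 401] z [0.015 0.019 0.024] ((613.1400146484375, -198.14144897460938), (73.92166137695312, 415.904541015625), 25.42197608947754)
26 [241. 217.] [224 203  36  30 305] z [0.017 0.034 0.044] ((620.4345703125, 117.39459228515625), (312.55535888671875, 102.52710723876953), 70.28273010253906)
32 [340. 214.] [329 204  23  21 225] z [0.032 0.036 0.079] ((609.91064453125, -32.278106689453125), (48.56725311279297, 178.74288940429688), 62.42039489746094)
35 [283. 212.] [274 206  18  14 127] z [0.021 0.029 0.062] ((607.94384765625, 46.87562561035156), (210.9825897216797, 29.5982666015625), 41.81277084350586)
36 [310. 215.] [304 206  13  18 125] z [0.023 0.029 0.06 ] ((661.7462768554688, 23.622102737426758), (46.082359313964844, 20.9091854095459), 24.826953887939453)
47 [242. 218.] [234 215  17   7 101] z [0.017 0.022 0.027] ((656.1060180664062, 217.32948303222656), (16.258373260498047, 46.729103088378906), 3.853245258331299)
102 [337. 262.] [ 264  248  159   34 2341] z [0.013 0.083 0.103] ((528.09912109375, -62.90882873535156), (68.04595184326172, 424.3192138671875)
[... 260 characters left out ...]
6641540527344), 5.310314655303955)
[-0.08392504  0.9940327   0.06968213  0.52186203  0.01677997  0.09286679]
-0.1993541981253057 0.12639320458724898
[315.59309021 254.57581574] [266 248  95  15 521] ((548.2550659179688, 18.27452850341797), (19.271711349487305, 267.9512939453125), 4.632486820220947)
[323.46590909 273.03598485] [268 265 106  17 528] ((497.2128601074219, -2.0853271484375), (19.95858383178711, 297.5888977050781), 4.70744514465332)
base 1149 ((527.5460815429688, -135.32257080078125), (84.3057861328125, 572.7154541015625), 1.7869014739990234)
(286, 210) [ 0.55439989 -0.26444014  0.06581247]
(408, 275) [0.4980943  0.14263981 0.10039593]
(405, 285) [0.50409587 0.14365259 0.07857234]
```

```bash
cat >> h.py <<'E'
AX=np.array([-0.083,0.99655,0.]); AX/=np.linalg.norm(AX)   # stand x in world
def quat(jaw):  # tool down, tool y along jaw (xy)
    y=np.array([jaw[0],jaw[1],0.]); y/=np.linalg.norm(y); z=np.array([0,0,-1.]); x=np.cross(y,z)
    return Rn.from_matrix(np.stack([x,y,z],1)).as_quat()
QS=quat([AX[1],-AX[0]])
def slope():
    im,d=optics.get_image('top'); W=world('top',d)
    P=W-np.array([.5219,.0168,0]); s=P@AX; q=P@np.array([AX[1],-AX[0],0])
    m=(np.abs(q)<.011)&(s>-.32)&(s<.26)&(W[...,2]>.055)&(W[...,2]<.13)&(d>0)
    m&=(np.abs(W[...,2]-.09)<.03)
    sm=s[m]; z=W[...,2][m]
    c=np.polyfit(sm,z,1)
    for _ in range(3):
        k=np.abs(z-np.polyval(c,sm))<.008
        c=np.polyfit(sm[k],z[k],1)
    return c[0],c[1],sm[k].min(),sm[k].max(),k.sum()
E
python3 - <<'E'
from h import *
print(slope())
p=np.array([.5219,.0168,0])+AX*(-.294-.035)
print(p)
r.reach([p[0],p[1],.20],QS); command_gripper(0.0,30)
print(r.read_state()['time_s'],slope())
im,d=optics.get_image('wrist'); save('w1',im)
r.move_straight([p[0],p[1],.070],speed=.15,max_force=10)
s=r.read_state(); print(s['time_s'],s['eef_pos'],s['contact_force'],r.tip_extent,s['grip_width'])
im,d=optics.get_image('scene'); save('s1',cv2.resize(im[150:350,200:440],None,fx=3,fy=3))
im,d=optics.get_image('top'); save('t1',cv2.resize(im[180:320,240:460],None,fx=3.6,fy=3.6))
E
```

```text
(np.float64(0.07569792051070816), np.float64(0.09275695139766849), np.float64(-0.2910333186544057), np.float64(0.12651401474679955), np.int64(1318))
[ 0.54920699 -0.3110648   0.        ]
2.5917 (np.float64(0.07694574586470439), np.float64(0.09284175244992528), np.float64(-0.29064153053009856), np.float64(0.1270318004841165), np.int64(1317))
3.7083 [ 0.54977814 -0.31147231  0.07102705] [-0.2641149  -0.14794365  0.26616622] 0.025 8.462891941273705e-07
```

View pics/s1.png

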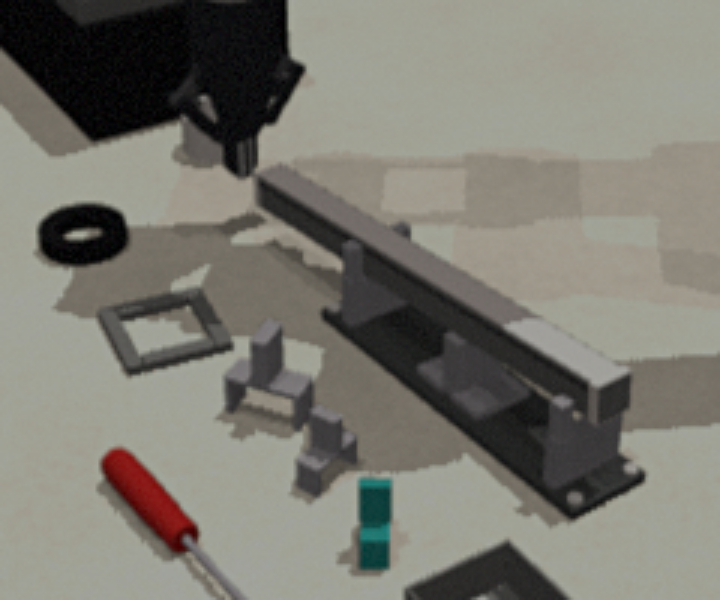

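View pics/t1.png

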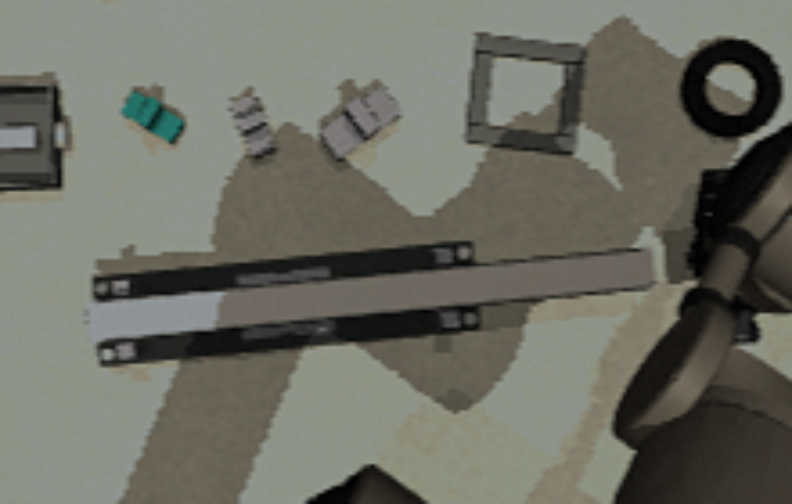

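View pics/w1.png

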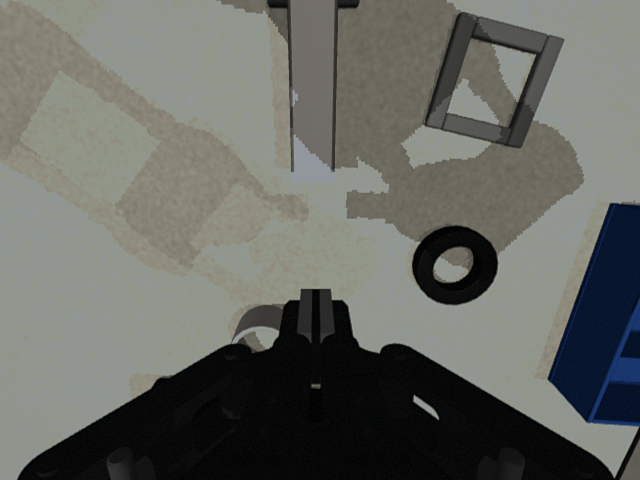

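The closed fingers are lined up behind the trunking's low end: wrist view, trunking at column 313 and fingers at 316. The slope reads 0.077 rad. Next I'll push in small steps and back off after each one.

```bash
cat > push.py <<'E'
from h import *
import sys
s=r.read_state(); p0=np.array(s['eef_pos']); p0[2]=.070
hit=r.move_straight(p0+AX*.05,QS,speed=.03,max_force=2.0)
s=r.read_state(); c=np.array(s['eef_pos']); print('contact',hit,c,(c-p0)@AX,s['contact_force'],s['time_s'])
r.hold(.1)
d=(c-p0)@AX
adv=d+.009
for i in range(16):
    st=r.move_straight(p0+AX*adv,QS,speed=.035,max_force=12)
    f=r.read_state()['contact_force']
    r.move_straight(p0+AX*(adv-.008),QS,speed=.08)
    r.hold(.35)
    sl=slope(); t=r.read_state()['time_s']
    print(i,'adv %.1f'%((adv-d)*1e3),st,f.round(1),'slope %.4f z %.4f s %.3f %.3f'%sl[:4],'t',round(t,2),flush=True)
    if st: break
    if sl[0]<.06: 
        r.hold(.5); sl=slope(); print(sl)
        if sl[0]<.03: break
    adv+=.007
E
python3 push.py
```

```text
contact True [ 0.547065   -0.28268024  0.06967618] 0.028958514377274338 [0.31686828 0.36873367 0.10038049] 4.7833
0 adv 9.0 False [ 0.4 -1.4 -0.9] slope 0.0761 z 0.0928 s -0.282 0.136 t 5.96
1 adv 16.0 False [ 1.2 -2.1  1.6] slope 0.0760 z 0.0929 s -0.275 0.144 t 7.18
2 adv 23.0 False [ 1.  -1.8  2. ] slope 0.0764 z 0.0929 s -0.267 0.151 t 8.41
3 adv 30.0 False [ 0.7 -2.6  1.8] slope 0.0754 z 0.0928 s -0.261 0.157 t 9.63
4 adv 37.0 False [ 0.7 -2.4  1.5] slope 0.0769 z 0.0929 s -0.254 0.165 t 10.86
5 adv 44.0 False [ 1.  -2.1  1.6] slope 0.0754 z 0.0928 s -0.244 0.172 t 12.08
6 adv 51.0 False [ 0.9 -2.7  2.8] slope 0.0763 z 0.0927 s -0.236 0.179 t 13.31
7 adv 58.0 False [-0.5 -2.7  1.8] slope 0.0275 z 0.0916 s -0.224 0.187 t 14.53
(np.float64(-0.0260231082175231), np.float64(0.09070454586464115), np.float64(-0.22244476934273574), np.float64(0.18928380973065714), np.int64(1304))
```

```bash
python3 - <<'E'
from h import *
for i in range(5):
    print([round(float(x),4) for x in slope()],round(r.read_state()['time_s'],2)); r.hold(.25)
im,d=optics.get_image('scene'); save('s2',cv2.resize(im[150:350,200:440],None,fx=3,fy=3))
E
```

```text
[-0.0003, 0.091, -0.2239, 0.1885, 1305.0] 15.13
[-0.0201, 0.0908, -0.223, 0.189, 1310.0] 15.43
[0.0258, 0.0916, -0.2247, 0.1872, 1304.0] 15.73
[0.0398, 0.092, -0.2256, 0.1866, 1311.0] 16.03
[0.0351, 0.0918, -0.2253, 0.1869, 1311.0] 16.33
```

View pics/s2.png

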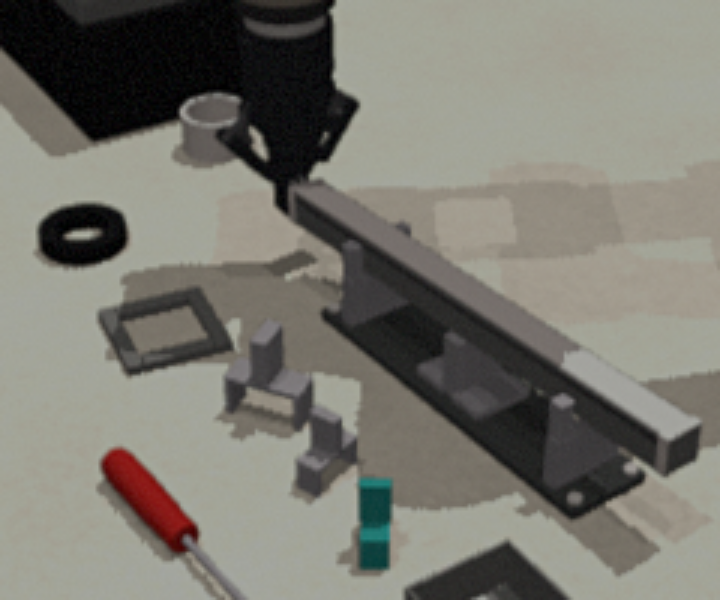

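The trunking has tipped off the rest and is rocking about level, so I'll wait for it to settle.

```bash
python3 - <<'E'
from h import *
for i in range(7):
    r.hold(.3)
    print([round(float(x),4) for x in slope()],round(r.read_state()['time_s'],2))
E
```

```text
[0.027, 0.0916, -0.2258, 0.187, 1312.0] 16.98
[0.002, 0.0911, -0.2243, 0.1882, 1310.0] 17.33
[0.0038, 0.091, -0.2243, 0.1879, 1304.0] 17.68
[0.009, 0.0912, -0.2238, 0.1882, 1309.0] 18.03
[0.0105, 0.0912, -0.2246, 0.1879, 1310.0] 18.38
[0.0062, 0.0911, -0.2245, 0.1888, 1310.0] 18.73
[0.0066, 0.0911, -0.2243, 0.1883, 1311.0] 19.08
```

It has settled level at about 0.005 rad. The slow rocking towards the low side suggests the balance point is only just inside the fulcrum's -x edge, so I'll push about 6 mm more for margin.

```bash
python3 - <<'E'
from h import *
p=np.array(r.read_state()['eef_pos']); p[2]=.070
hit=r.move_straight(p+AX*.0135,QS,speed=.025,max_force=10); s=r.read_state(); print(hit,s['contact_force'])
print(slope())
r.move_straight(p+AX*.0,QS,speed=.03)
for i in range(8):
    print([round(float(x),4) for x in slope()],round(r.read_state()['time_s'],2)); r.hold(.2)
E
```

```text
False [ 0.51269024 -2.9027954   1.01998698]
(np.float64(0.0015436784539130375), np.float64(0.09108029074919291), np.float64(-0.2061653159816935), np.float64(0.19402077983365534), np.int64(1273))
[-0.0042, 0.0909, -0.2246, 0.195, 1329.0] 20.48
[-0.0075, 0.0909, -0.2235, 0.1962, 1322.0] 20.73
[-0.0073, 0.091, -0.2244, 0.1958, 1322.0] 20.98
[-0.005, 0.091, -0.2239, 0.1947, 1328.0] 21.23
[0.0004, 0.091, -0.2237, 0.1949, 1328.0] 21.48
[-0.0024, 0.0909, -0.2237, 0.1942, 1327.0] 21.73
[-0.0039, 0.091, -0.2238, 0.195, 1326.0] 21.98
[-0.0021, 0.091, -0.224, 0.1953, 1331.0] 22.23
```

```bash
python3 - <<'E'
from h import *
p=np.array(r.read_state()['eef_pos'])
r.move_straight(p-AX*.015,QS,speed=.1)
r.move_straight([p[0]-AX[0]*.015,p[1]-AX[1]*.015,.24],QS,speed=.25)
print(slope())
r.reach([.60,.0,.26],QS)
s=r.read_state(); im,d=optics.get_image('wrist'); save('w2',im); np.savez('w2.npz',im=im,d=d,p=s['eef_pos'],q=s['eef_rot'])
print(s['time_s'],s['eef_pos'],slope())
E
```

```text
(np.float64(-0.001205345725444063), np.float64(0.09099048108042372), np.float64(-0.22484035492536866), np.float64(0.19477975625361474), np.int64(1328))
24.6083 [ 0.59987427 -0.00107791  0.25940448] (np.float64(-0.0013026271771603014), np.float64(0.09098559397496797), np.float64(-0.22419589648317587), np.float64(0.19468549955272524), np.int64(1093))
```

View pics/w2.png

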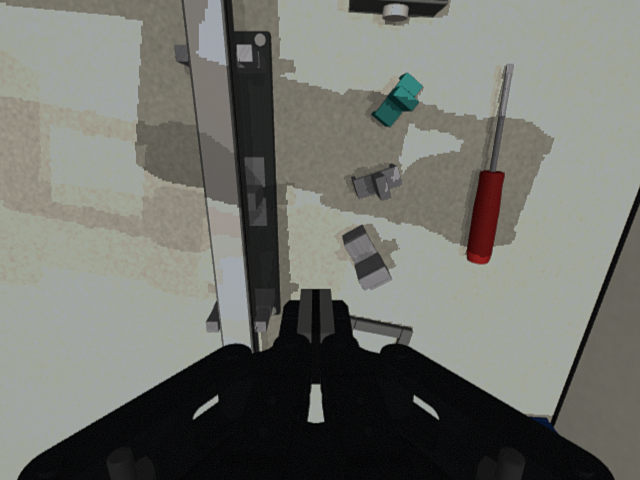

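The wrist view shows the small grey saddle at (377,182), the larger grey clip at (367,257) and the turquoise one at (398,100). The stand base's right-hand strip runs from (252,32) to (265,315), and the fulcrum post's foot spans rows 157–225.

```bash
cat >> h.py <<'E'
def wworld(z):
    c=optics.camera_model('wrist'); K=np.array(c['K']); T=np.array(c['tool_from_camera']); d=z['d']
    v,u=np.mgrid[0:480,0:640]
    P=np.stack([(u-K[0,2])/K[0,0]*d,(v-K[1,2])/K[1,1]*d,d],-1)
    return (P@T[:3,:3].T+T[:3,3])@Rn.from_quat(z['q']).as_matrix().T+z['p']
E
python3 - <<'E'
from h import *
z=np.load('w2.npz'); W=wworld(z); im=z['im']
print('bench z',W[400,560],W[100,330])
# stand frame coords approx
c0=np.array([.523,.003,0]); LY=np.array([-AX[1],AX[0],0])
# saddle
m=(W[...,2]>.012)&(z['d']>0); m[:,:335]=0; m[:,440:]=0; m[:150]=0; m[210:]=0
p=W[m]; print('sad all',len(p),p.min(0),p.max(0))
for lo,hi in((.018,.034),(.045,.07)):
    q=p[(p[:,2]>lo)&(p[:,2]<hi)]; print(lo,len(q),np.median(q[:,2]),cv2.minAreaRect(q[:,:2].astype(np.float32)*1000),q.mean(0))
# base right strip
b=(W[...,2]>.003)&(W[...,2]<.035)&(z['d']>0); b[:,:228]=0; b[:,285:]=0;b[330:]=0
n,l,st,ce=cv2.connectedComponentsWithStats(b.astype(np.uint8)); i=1+np.argmax(st[1:,4])
q=W[l==i]; print('base',len(q),st[i],cv2.minAreaRect(q[:,:2].astype(np.float32)*1000),np.median(q[:,2]))
P=W-c0; s=P@AX; y=P@LY
k=(l==i); print('s range',np.percentile(s[k],[0,1,99,100]),'y',np.percentile(y[k],[0,1,99,100]))
h=W[...,2]
# higher structures beside trunk
for nm,mm in(('cheek',(h>.066)&(h<.085)),('ful',(h>.03)&(h<.064))):
    mm=mm&(s>-.17)&(s<.17)&(np.abs(y)<.035)&(np.abs(y)>.0165)&(z['d']>0)
    n,l,st,ce=cv2.connectedComponentsWithStats(mm.astype(np.uint8))
    for i in range(1,n):
        if st[i,4]>12: a=l==i; print(nm,ce[i].round(),st[i,4],'s',np.percentile(s[a],[2,98]).round(4),'y',np.percentile(y[a],[2,98]).round(4),'z',np.median(h[a]).round(4))
cv2.imwrite('pics/w2c.png',cv2.resize(cv2.cvtColor(im[140:250,320:470],cv2.COLOR_RGB2BGR),None,fx=5,fy=5,interpolation=cv2.INTER_CUBIC))
E
```

```text
bench z [ 9.51937257e-01 -2.52649233e-01 -1.93584157e-04] [0.60565884 0.09897282 0.00276317]
sad all 1068 [0.63482847 0.00712415 0.01225972] [0.6837584  0.04242541 0.06030135]
0.018 697 0.02813950988224803 ((659.5341186523438, 25.007999420166016), (46.17685317993164, 21.113529205322266), 23.03780174255371) [0.65859464 0.02493856 0.02801584]
0.045 313 0.0578535719397453 ((659.5565795898438, 24.53261947631836), (10.081989288330078, 22.446056365966797), 23.09117889404297) [0.65861808 0.02541573 0.05676013]
base 7452 [ 234   29   48  289 7452] ((542.5496826171875, 0.6920928955078125), (33.351783752441406, 310.93389892578125), 5.605868816375732) 0.01223118350749712
s range [-0.15936389 -0.1399427   0.14601833  0.1513733 ] y [-0.03537962 -0.03328124 -0.00214644 -0.00059576]
cheek [181.  54.] 241 s [0.1123 0.1239] y [0.0215 0.0306] z 0.0829
cheek [246.  55.] 354 s [0.1122 0.1238] y [-0.0279 -0.0168] z 0.0826
cheek [213. 323.] 230 s [-0.1261 -0.1151] y [0.0197 0.0312] z 0.0822
cheek [262. 322.] 242 s [-0.1271 -0.1151] y [-0.0273 -0.0167] z 0.082
ful [257.  64.] 163 s [0.1121 0.1236] y [-0.0285 -0.0171] z 0.049
ful [256. 198.] 183 s [-0.0093  0.0064] y [-0.0202 -0.0166] z 0.0554
ful [266. 305.] 212 s [-0.1256 -0.115 ] y [-0.0279 -0.0169] z 0.0482
ful [215. 308.] 40 s [-0.1165 -0.1148] y [0.0255 0.0322] z 0.0573
```

View pics/w2c.png

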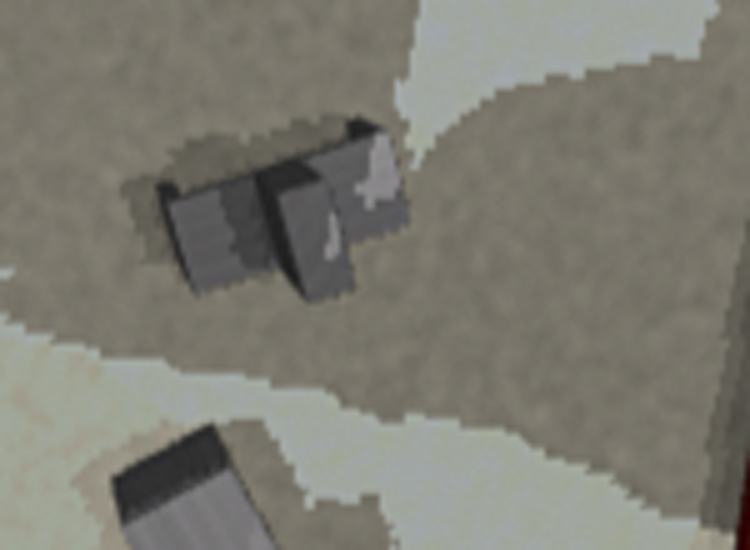

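The crop confirms the saddle: the measured footprint is 46 x 21 mm with a 10 x 22 mm fin, centred at (0.6595, 0.0248) with its jaw axis at 23°. Next is the trunking's lateral position, then the grasp.

```bash
python3 - <<'E'
from h import *
z=np.load('w2.npz'); W=wworld(z); h=W[...,2]
F=np.array([.5216,.0015,0]); LY=np.array([-AX[1],AX[0],0]); P=W-F; s=P@AX; y=P@LY
m=(h>.086)&(h<.098)&(np.abs(y)<.025)&(z['d']>0)&(s>-.13)
for a in np.arange(-.12,.16,.04):
    k=m&(np.abs(s-a)<.01); print(round(a,2),k.sum(),np.percentile(y[k],[1,99]).round(4),np.median(h[k]).round(4))
t=np.radians(23.05); q=quat([np.cos(t),np.sin(t)])
x,yy=.6595,.0248
command_gripper(.05,25)
r.reach([x,yy,.14],q)
r.move_straight([x,yy,.0555],q,speed=.1,max_force=8)
s=r.read_state(); print(s['eef_pos'],s['contact_force'],s['time_s'])
im,d=optics.get_image('wrist'); save('w3',im)
command_gripper(0.0,25)
s=r.read_state(); print(s['grip_width'],s['eef_pos'],s['time_s'])
r.move_straight([x,yy,.20],q,speed=.15)
s=r.read_state(); im,d=optics.get_image('wrist'); save('w4',im)
print(s['grip_width'],slope(),s['time_s'])
E
```

```text
-0.12 598 [-0.0165  0.0133] 0.0927
-0.08 669 [-0.016   0.0137] 0.0925
-0.04 756 [-0.0154  0.0143] 0.0924
0.0 861 [-0.0148  0.0149] 0.0923
0.04 966 [-0.0141  0.0156] 0.0922
0.08 1133 [-0.0136  0.0161] 0.0921
0.12 1293 [-0.013   0.0167] 0.092
0.16 159 [-0.0125  0.0168] 0.0918
[0.6600478  0.02475194 0.05636895] [-0.33509872  0.67604494 -0.03734089] 26.8333
0.009461516148341438 [0.65967009 0.02480444 0.05586625] 27.3167
0.009585219264535903 (np.float64(-0.001698484219891757), np.float64(0.09098154119351329), np.float64(-0.22457075151783706), np.float64(0.19500697556301147), np.int64(680)) 28.4333
```

View pics/w4.png

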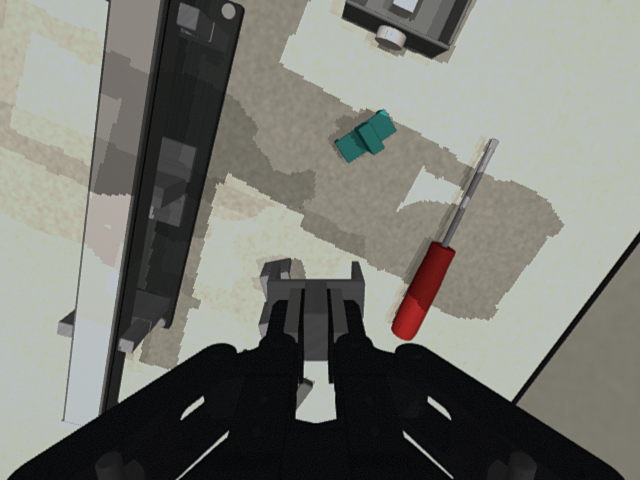

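The saddle is held squarely in the fingers, and the trunking still reads level. I'll carry it above the fulcrum and check the alignment before lowering.

```bash
cat >> h.py <<'E'
F=np.array([.5216,.0015,0]); LY=np.array([-AX[1],AX[0],0])
TX=AX+.0145*LY; TX/=np.linalg.norm(TX); QP=quat([TX[1],-TX[0]])
E
python3 - <<'E'
from h import *
r.move_straight([.6,.02,.22],None,speed=.25)
r.reach([F[0],F[1],.165],QP); r.hold(.2)
s=r.read_state(); im,d=optics.get_image('wrist'); save('w5',im); np.savez('w5.npz',im=im,d=d,p=s['eef_pos'],q=s['eef_rot'])
print(s['eef_pos']-F,s['contact_force'],s['time_s'],slope())
W=wworld(np.load('w5.npz'));P=W-F;a=P@AX;y=P@LY;h=W[...,2]
m=(h>.086)&(h<.098)&(np.abs(y)<.03)&(a>.03)
for c in (.04,.06,.1):
    k=m&(abs(a-c)<.01); print(c,k.sum(),np.percentile(y[k],[1,99]) if k.sum() else 0)
k=(h>.115)&(h<.145)&(np.abs(y)<.04)&(np.abs(a)<.03)
print('saddle',k.sum(),np.percentile(y[k],[1,99]),np.percentile(a[k],[1,99]),np.median(h[k]))
E
```

```text
[1.47889782e-03 3.22064791e-05 1.65388986e-01] [-0.19965035  0.20266028 -0.90073913] 29.6083 (np.float64(-0.0023906164068634114), np.float64(0.09095765113605438), np.float64(-0.2242301048010595), np.float64(0.1950050157702207), np.int64(658))
0.04 1889 [-0.0136463   0.01595099]
0.06 2064 [-0.01328038  0.01623779]
0.1 2546 [-0.01268468  0.0167873 ]
saddle 1897 [-0.02363866  0.02169371] [-0.00734063  0.01092026] 0.13730916535177484
```

View pics/w5.png

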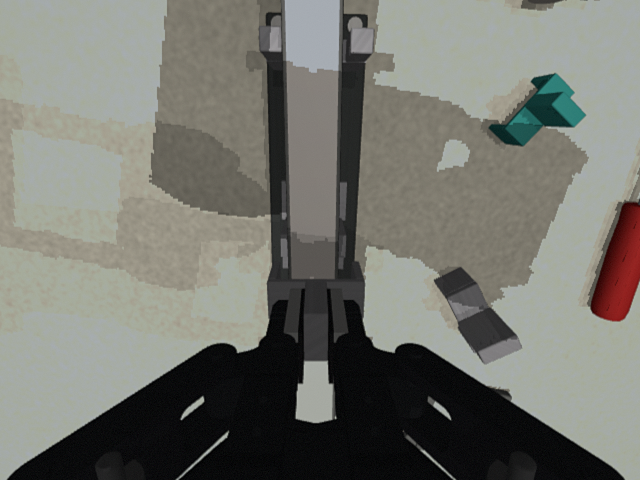

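```bash
python3 - <<'E'
from h import *
T=F.copy()
r.move_straight([T[0],T[1],.152],QP,speed=.05); r.hold(.3)
e=r.read_state()['eef_pos']; print(e-F)
# trunk lateral centre ~+0.3mm along LY; correct steady-state error
err=(e-F)[:2]; 
T[:2]=F[:2]-err+.0003*LY[:2]
r.move_straight([T[0],T[1],.149],QP,speed=.03); r.hold(.2)
print(r.read_state()['eef_pos']-F)
hit=r.move_straight([T[0],T[1],.135],QP,speed=.03,max_force=3)
s=r.read_state(); print(hit,s['eef_pos']-F,s['contact_force'],s['time_s'],slope())
if not hit:
    hit=r.move_straight([T[0],T[1],.1215],QP,speed=.02,max_force=3)
    s=r.read_state(); print(hit,s['eef_pos']-F,s['contact_force'],s['time_s'],slope())
im,d=optics.get_image('wrist'); save('w6',im)
im,d=optics.get_image('scene'); save('s6',cv2.resize(im[170:350,230:430],None,fx=3.3,fy=3.3))
E
```

```text
[ 9.33298915e-05 -1.90566216e-05  1.52179339e-01]
[-3.60252801e-04  4.15969235e-06  1.49032068e-01]
False [-3.96126382e-04 -2.51864366e-06  1.34891920e-01] [-0.03995815 -0.09716728 -0.64424286] 31.4833 (np.float64(-0.0015711428257738041), np.float64(0.09107542437513994), np.float64(-0.22432541308857792), np.float64(0.19509906249331116), np.int64(682))
True [-4.66979789e-04 -3.20658703e-05  1.23797699e-01] [-1.01692431 -0.13293977  4.95850989] 32.0917 (np.float64(-0.0018379810935321287), np.float64(0.0910157481253202), np.float64(-0.2245067468726787), np.float64(0.19517997393853018), np.int64(695))
```

View pics/w6.png

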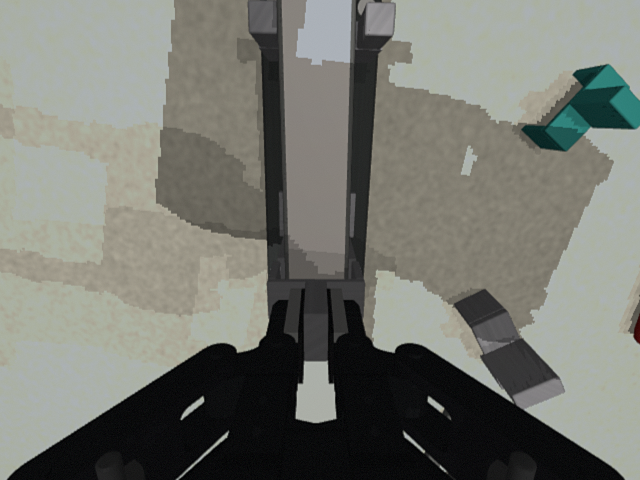

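View pics/s6.png

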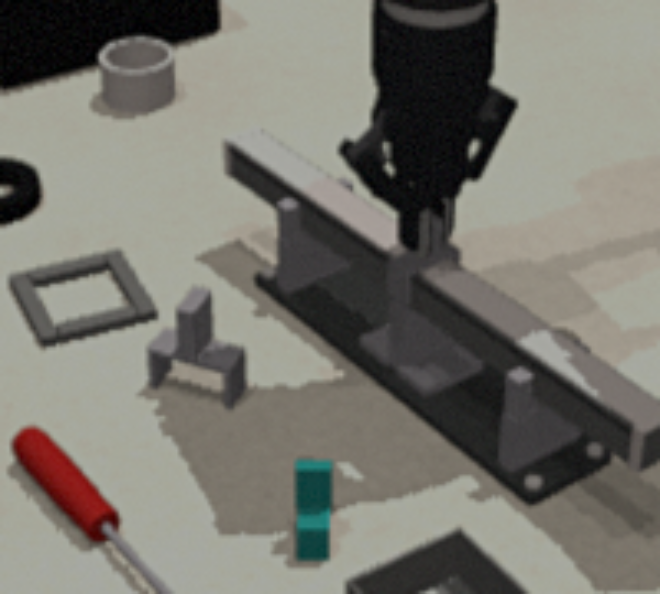

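The saddle met the trunking at TCP z = 0.1238, which is the expected seated height, directly above the fulcrum. The trunking is still level, so I'll release.

```bash
python3 - <<'E'
from h import *
e=r.read_state()['eef_pos']
command_gripper(.032,20)
r.hold(.2); print(r.read_state()['contact_force'],slope())
r.move_straight([e[0],e[1],.21],QP,speed=.08)
r.hold(.3); s=r.read_state(); print(s['time_s'],slope())
im,d=optics.get_image('wrist'); save('w7',im); np.savez('w7.npz',im=im,d=d,p=s['eef_pos'],q=s['eef_rot'])
z=np.load('w7.npz');W=wworld(z);P=W-F;a=P@AX;y=P@LY;h=W[...,2]
for lo,hi in((.0945,.104),(.115,.135)):
    k=(h>lo)&(h<hi)&(np.abs(y)<.04)&(np.abs(a)<.04); 
    if k.sum()>9: print(k.sum(),'a',np.percentile(a[k],[2,98]),'y',np.percentile(y[k],[2,98]),np.median(h[k]),cv2.minAreaRect(np.stack([a[k],y[k]],1).astype(np.float32)*1000))
m=(h>.086)&(h<.094)&(np.abs(y)<.03)&(a>.03)&(a<.06); print(np.percentile(y[m],[1,99]))
im,d=optics.get_image('scene'); save('s7',cv2.resize(im[170:350,230:430],None,fx=3.3,fy=3.3))
E
```

```text
[ 0.67394873 -0.89796564  0.17811138] (np.float64(-0.0019511512380617356), np.float64(0.09090753886566395), np.float64(-0.22457694882557605), np.float64(0.19514712407841817), np.int64(700))
34.375 (np.float64(-0.000704231406546002), np.float64(0.0909962474155683), np.float64(-0.22511201042155551), np.float64(0.19435462120321664), np.int64(617))
1385 a [-0.01002581  0.01057792] y [-0.02115793  0.02320375] 0.09601501081801965 ((-2.9567747116088867, 0.7867240905761719), (28.777101516723633, 45.96261978149414), 2.998619318008423)
597 a [-0.0103404   0.01096303] y [-0.00366301  0.00578101] 0.12584675112831104 ((-0.045558929443359375, 1.0889155864715576), (22.4932918548584, 9.629796981811523), 0.6904111504554749)
[-0.01352852  0.01618582]
```

View pics/w7.png

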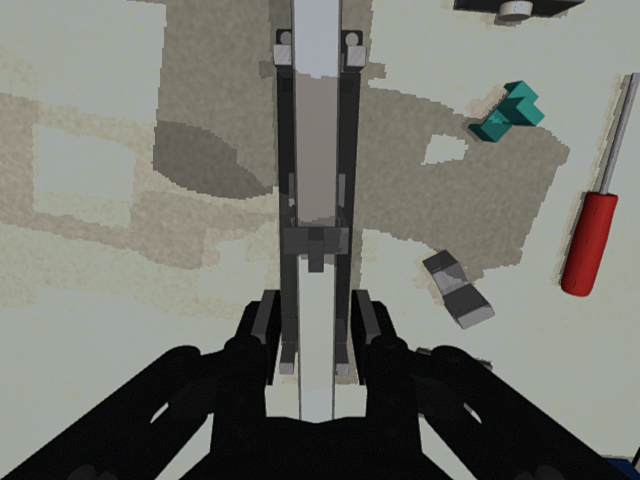

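View pics/s7.png

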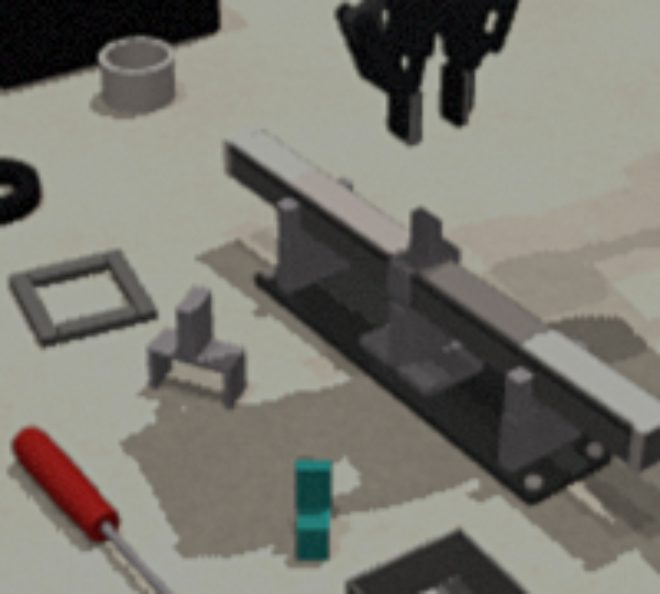

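The saddle sits fully down and square: its roof is 4 mm above the trunking top, and it is about 0.3 mm off along the stand. The trunking is still level. Handing in.

```bash
python3 - <<'E'
from h import *
z=np.load('w7.npz');W=wworld(z);P=W-F;a=P@AX;y=P@LY;h=W[...,2]
m=(h>.076)&(h<.086)&(np.abs(y)<.035)&(np.abs(y)>.018)&(z['d']>0)
for sg in(1,-1):
    k=m&(sg*a>.1)&(sg*a<.14); print(k.sum(),np.percentile(a[k],[2,98]))
r.hold(.5); print(slope()); r.finish_job()
E
```

```text
794 [0.11371363 0.12522992]
450 [-0.12596376 -0.11368757]
(np.float64(-0.0011701856056810895), np.float64(0.09105392797384196), np.float64(-0.22479264386413322), np.float64(0.1947439667043166), np.int64(617))
the job is handed in; nothing more can be done
```

I found the balance point, set the small grey saddle astride the trunking above the fulcrum, let go, and handed the job in after about 35 s of the 72 s allowed. No verdict was reported, so what follows rests on my own checks.

**Balancing:** I pushed the trunking's low end in 7 mm steps with closed fingers, backing off after each step. It tipped up level after about 58 mm. Its slow rocking suggested the balance point was only just inside the fulcrum's edge, so I pushed about 6.5 mm more to centre it. The push force read about 3 N at most.

**Last checks:**
- **Trunking:** it lies level, reading -0.001 rad against an allowed 0.03.
- **Saddle height:** its roof is about 4 mm above the trunking top, so it is fully down.
- **Saddle position:** it is about 0.3 mm off the fulcrum along the stand and 0.5 mm off the trunking's centre line, against an allowed 7 mm. It is square to about 1°.
- **Fulcrum position:** the stand's two rests, measured again in the last picture, agree with the fulcrum position I used to within 0.3 mm.
- **Bystanders:** the ones visible in the last pictures look unmoved. I did not measure them.

One small disagreement: the wrist camera read heights about 1–2 mm higher than the top camera, which is within the stated calibration. No check failed.

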